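Unclamp the tube rack from the bench shaker and hold it up level

ROBOT

A 7-joint arm with a two-finger parallel gripper is mounted at the origin on the work surface. World frame = base frame: x ahead of the robot, y to its left, z up, the work surface at z = 0. Lengths are in m, angles in rad, forces in N, time in s.
With the tool pointing down it reaches from about 0.35 to 0.9 m from the base axis. Payload 8.1 kg.
Tool frame: the origin (TCP) lies on the centre line of the jaws, within the pads' length; the fingertips stand 11 mm ahead of it and the grasp point (between the pads) lies 8 mm behind it (arm.nose_length is the distance from the TCP to the fingertips, in m); z points along the fingers, y is the line along which they close (so a half turn about z gives the same grasp; the last joint's range is limited). The gripper opens to 92 mm and grips with 3 to 60 N. Pads are 19 mm wide; open, the fingers measure 130 mm over their backs; the gripper's body (75 mm by 190 mm) begins 47 mm behind the grasp point.
Start: joints at [-1.204, 0.434, 0.025, 1.573, -0.012, 1.134, -0.075], TCP at [0.283, 0.557, 0.238] pointing down, gripper open.
Joint ranges: [-2.62, 2.62], [-0.44, 2.09], [-1.27, 1.32], [0.08, 2.57], [-1.32, 4.46], [0.12, 2], [-2.74, 2.74]. Speed limits (rad/s): [2.22, 2.22, 3.01, 3.01, 3.14, 3.14, 3.14].

INTERFACE

Orientations are given as a rotation vector (axis times angle).
In Python, from cell import arm gives the robot as it stands.
- The arm moves only by the tool jog_arm, never from a script. Its argument "moves" is a list of rows, each a list of 4 numbers: the shift along the tool's x, y, z in m, then the turn about the tool's z in rad. In form: [[tx, ty, tz, spin], ...]. A call has 1 to 20 rows; each row is the pose to reach, as a shift and turn from the pose commanded when the call began, along the tool's axes at that moment; what a row does not reach only later rows make up. A row lasts 1/8 s, in which the tool goes at most 62.5 mm and 10.7 degrees, less where a joint would pass 70% of its speed; a pose out of reach is approached as far as the arm can. A call with a gripper value outside its range is refused whole. "hand" is the finger opening in m, from 0 to 0.0918, set as the call begins (left out, the last holds). The fingers move at their own pace and stop on an object; "newtons" is the grip in N (left out, the last holds). Time passes only in rows, so rows that repeat a pose let the fingers close. It gives the time, the measured TCP pose, the force, the opening and the grip force at its end, in the units of the state.
- arm.observe(): the state, without advancing time (a new reading comes with each control period).
- arm.get_image(name): name is "scene" or "top" or "wrist"; returns a dict with "color" (480x640x3 uint8, red, green, blue), "z_map" (480x640 float32, m along the optical axis (not along the pixel's ray), 0 where there is no reading), "fx", "fy", "cx", "cy" (pixels), "k1" (the pictures are not rectified: a ray, as slopes to the right and down, at radius r is drawn at 1 + k1 r^2 times it, then the intrinsics apply), "rvec" (rotation vector, rad) and "tvec" (3), from world to camera coordinates, as OpenCV has them. Camera axes: x right, y down, z forward; pixel columns grow to the right and rows downward; lengths in m; the calibration is good to about 2 mm. A picture is of the moment at which its call begins.
- arm.sign_off(): hands the job in; it is judged then, once.
The state is a dict: "clock": time; "joints": joint angles; "dq": joint speeds; "joint_efforts": joint torques, N m; "position": TCP position; "ee_rot": TCP orientation; "force": force on the tool from outside, world axes, zero at the start; "ft_torque": the same for the moment, N m; "width": opening from 0.0 (shut) to 1.0 (fully open); "gripper_force": force on a finger pad.
Only numpy, scipy, OpenCV 4.12 (cv2) and the standard library are available. Lean on these libraries where they do the work, as an engineer would, in place of code of your own. Each camera call takes 0.05 s, during which the arm holds its last target. There are 200 camera calls.

TASK

The black tube rack is clamped on the bench shaker: back the clamp off by cranking its handwheel anticlockwise (seen from above) through one full turn while the rack stays seated, then lift the rack by its carrying handle straight up, about a hand's breadth (8 to 12 cm) above the shaker platform. Finish while holding it there, still gripped, steady and level over its place on the shaker, with every tube still standing in its cell, the clamp left open, and the other things on the bench left where they are.

Things in the scene. Friction and masses are not known exactly. Their poses are not given: they have to be found in the camera images.
- shaker: Grey bench shaker, fixed, 250 mm deep (its x) by 360 wide (its y); origin under its centre at bench height, front panel on its -x side. Aluminium platform, top 100 mm above the bench. In this frame the rack stands at y = -85 mm; at y = +95 mm is the handwheel on the clamp's blue housing (90 x 125 mm, 28 mm high on the platform); the clamp's sliding steel jaw lies between them.
- nest (a point): The rack's place: point on the platform top under the centre of the seated rack; axes as the shaker's. A fence 12 mm high runs along the rack's -y side and stops 7 mm high stand at its ends (x), each within 1.5 mm of the rack; at +y is the clamp jaw, 18 mm high, its lip over the rack's foot flange, holding the rack down while clamped.
- wheel_hub (a point): Centre of the black disc handwheel (100 mm diameter, axis vertical) at the height of the disc's top face, 143 mm above the bench. A steel hub 32 mm across stands 6 mm above the disc. Does not move.
- grip (a point): Point on the axis of the handwheel's red crank grip: upright, round, 18 mm in diameter, 45 mm high, its axis 38 mm from the wheel's axis. The point is 25 mm above the grip's foot, 20 mm below its top, 27 mm above the disc. The grip revolves freely on its own pin, so it can be held firmly while it is carried round the circle.
- handwheel (a joint): Angle of the handwheel in rad: 0 = tightly clamped; grows anticlockwise seen from above; end stop at 6.75. Starts at 0 to 0.4. At 0 the grip lies on the shaker's -x side of the hub. One turn draws the jaw back 8 mm. Steady friction, about 2 N at the grip; it stays where it is left.
- rack: Black open-topped tube rack, 128 mm long (x) by 88 wide (y) at its foot flange (6 mm thick); cell box 120 x 74 mm, top 44 mm above its underside, two rows of cells on each side of the handle; 0.27 to 0.5 kg, centre of mass near the middle. Origin at the centre of its underside, z up. Starts seated at nest with the shaker's axes.
- rack_handle (a point): Middle of the rack's carrying handle: straight aluminium bar along the rack's x, 12 mm wide (y), 12 mm high, 120 mm long, on uprights at its two ends; its centre is 88 mm above the rack's underside. Axes as the rack's. Tube tops reach 54 mm above the underside (28 mm below the bar) and stand 7 mm or more to the side of its centre line.
- tube1: Loose capped sample tube, 11.6 mm in diameter and 46 mm tall, green cap, standing in a cell of the rack with about 1 mm of play. Origin at the centre of its bottom, 8 mm above the rack's underside.
- tube2: Loose capped sample tube, 11.6 mm in diameter and 46 mm tall, white cap, standing in a cell of the rack with about 1 mm of play. Origin at the centre of its bottom, 8 mm above the rack's underside.
- tube3: Loose capped sample tube, 11.6 mm in diameter and 46 mm tall, white cap, standing in a cell of the rack with about 1 mm of play. Origin at the centre of its bottom, 8 mm above the rack's underside.
- tube4: Loose capped sample tube, 11.6 mm in diameter and 46 mm tall, blue cap, standing in a cell of the rack with about 1 mm of play. Origin at the centre of its bottom, 8 mm above the rack's underside.
- tube5: Loose capped sample tube, 11.6 mm in diameter and 46 mm tall, orange cap, standing in a cell of the rack with about 1 mm of play. Origin at the centre of its bottom, 8 mm above the rack's underside.
- tube6: Loose capped sample tube, 11.6 mm in diameter and 46 mm tall, white cap, standing in a cell of the rack with about 1 mm of play. Origin at the centre of its bottom, 8 mm above the rack's underside.
- reagent_bottle: Bystander, loose: amber bottle with a blue cap, 64 mm in diameter, 150 mm tall; origin under its centre.
- tip_box: Bystander, loose: grey pipette-tip box with a clear blue lid, 84 x 122 x 94 mm; origin under its centre.
- cold_block: Bystander, loose: aluminium tube block, 75 x 95 x 45 mm; origin under its centre.
- beaker: Bystander, loose: clear plastic beaker, 68 mm in diameter, 85 mm tall; origin under its centre.
- marker: Bystander, loose: white marker pen with a blue cap lying on the bench, 120 mm long, 13 mm thick; origin under its middle.
- timer: Bystander, loose: small white bench timer with a slanted dark display, 55 x 70 x 40 mm; origin under its centre.
There are look-alikes about, which are no part of the job. What is shaped like the rack but red is not meant.

How it is judged:
By the outcome, as a careful person would: the job done as asked, in the order asked, and still so for the second after the job is handed in, while the arm keeps its last pose, push and grip.
It also fails if it takes over 61 s, if anything falls off the work surface, if the arm or the gripper's body presses on something with over 40 N, if the wrist force passes 120 N, or if a joint passes its speed limit or range.

## Working session

There is one attempt and no reset: what is moved stays moved. The work goes in short steps, Python scripts to look and compute and a tool call to move; the robot and the scene stay as the last step left them, time stands still between calls to the robot, and variables do not carry over. Pictures are saved under pics/ and viewed, at most 10 in all, crops included, and the job is handed in when it is done.

Besides the shell and the picture viewer there is one more tool, called as name(argument=value, ...), one argument or row to a line, values as JSON. jog_arm: Moves the arm, as the interface text tells. Its arguments: {"type":"object","properties":{"moves":{"type":"array"},"hand":{"type":"number"},"newtons":{"type":"number"}},"required":["moves"]}

```bash
mkdir -p pics
cat > h.py <<'E'
import numpy as np, cv2
from scipy.spatial.transform import Rotation as R
from cell import arm
def cloud(im):
    h,w=im["z_map"].shape
    u,v=np.meshgrid(np.arange(w),np.arange(h))
    K=np.array([[im["fx"],0,im["cx"]],[0,im["fy"],im["cy"]],[0,0,1]],float)
    p=cv2.undistortPoints(np.stack([u,v],-1).reshape(-1,1,2).astype(np.float64),K,np.array([im["k1"],0,0,0,0],float)).reshape(h,w,2)
    z=im["z_map"]
    P=np.dstack([p[...,0]*z,p[...,1]*z,z])
    M=R.from_rotvec(np.ravel(im["rvec"])).as_matrix()
    W=(P-np.ravel(im["tvec"]))@M
    W[z==0]=np.nan
    rays=np.dstack([p,np.ones((h,w))])@M
    c=-M.T@np.ravel(im["tvec"])
    return W,rays,c
def onplane(rays,c,u,v,z):
    r=rays[int(round(v)),int(round(u))]; return c+r*(z-c[2])/r[2]
def save(im,n): cv2.imwrite("pics/"+n,cv2.cvtColor(im["color"],cv2.COLOR_RGB2BGR))
E
python3 - <<'E'
from h import *
a=arm.get_image("top");b=arm.get_image("scene")
save(a,"top0.png");save(b,"scene0.png")
np.savez("t0.npz",**a);np.savez("s0.npz",**b)
W,r,c=cloud(a);print(c,arm.nose_length);print(arm.observe())
hsv=cv2.cvtColor(a["color"],cv2.COLOR_RGB2HSV)
m=(((hsv[...,0]<8)|(hsv[...,0]>172))&(hsv[...,1]>140)&(hsv[...,2]>70)).astype(np.uint8)
n,l,s,ce=cv2.connectedComponentsWithStats(m)
for i in range(1,n):
    if s[i,4]>25: print(s[i],ce[i],np.nanmedian(W[l==i],axis=0))
E
```

```text
[0.30633734 0.00224016 1.4637928 ] 0.011
{'clock': 0.1, 'joints': array([-1.20357176,  0.43512015,  0.0249425 ,  1.57396983, -0.01163037,
        1.13400416, -0.0750727 ]), 'dq': array([ 0.00027023, -0.00147661, -0.00156399, -0.00157099, -0.00012553,
       -0.00047607,  0.00101873]), 'joint_efforts': array([ 3.18181868e-03, -6.69117165e+01,  9.87911113e-01, -3.15139961e+01,
       -6.05078903e-02,  3.74374422e-02,  9.14570546e-05]), 'position': array([0.28278253, 0.55688869, 0.2370577 ]), 'ee_rot': array([-7.31215360e-01, -3.05506962e+00,  2.09904652e-03]), 'force': array([ 0.32372364, -0.79596054, -0.09227711]), 'ft_torque': array([-0.02846672,  0.0445187 , -0.03608924]), 'gripper_force': 0.0, 'width': 0.9992121209263554}
[400 223  22  49 837] [410.47072879 246.23416965] [ 0.52371397 -0.23685258  0.01912747]
[427 223   8  48 260] [430.48461538 246.81538462] [ 0.52270864 -0.28975602  0.02233719]
[229 225   7   9  49] [232.18367347 229.18367347] [0.54230827 0.1892669  0.18800205]
[605 335   7   5  31] [607.83870968 337.        ] [ 0.28370663 -0.61609484  0.28060344]
[ 616  343   24   88 1387] [629.79379957 390.68348955] [ 0.0845233  -1.0090815  -0.32090061]
```

View pics/top0.png

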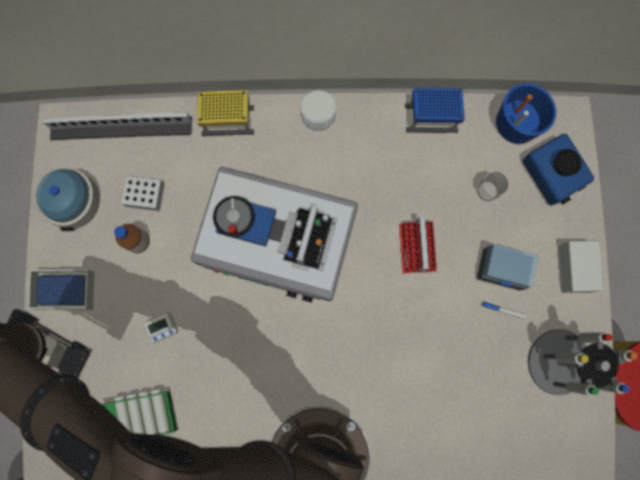

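View pics/scene0.png

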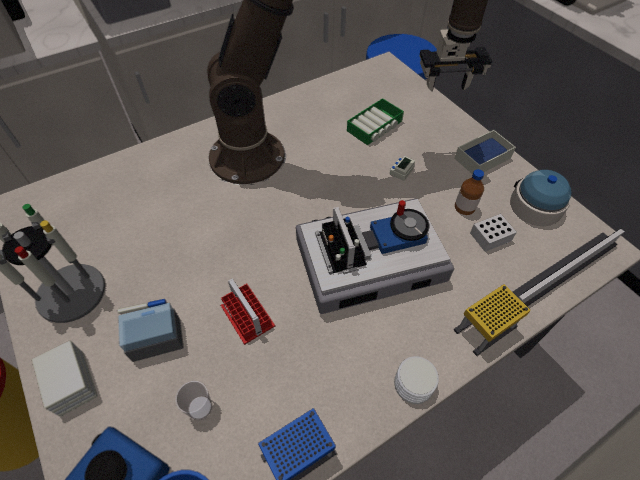

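Candidates: the black rack is at top (308,236) and the red look-alike at (418,246). The crank grip is the red spot at (232,229) on the black disc (235,215); the other reds are the caps at (607,337) and the shaker's front panel at (218,270). I choose the black rack and the red grip on the disc. Next I'll measure both.

```bash
cat > m.py <<'E'
from h import *
for n in ("t0.npz","s0.npz"):
    im=dict(np.load(n)); W,r,c=cloud(im); hsv=cv2.cvtColor(im["color"],cv2.COLOR_RGB2HSV)
    near=(W[...,0]>.35)&(W[...,0]<.75)&(W[...,1]>-.15)&(W[...,1]<.32)
    red=((hsv[...,0]<8)|(hsv[...,0]>172))&(hsv[...,1]>120)
    g=near&red&(W[...,2]>.15)
    print(n,"grip",g.sum(),np.median(W[g],axis=0),W[g].min(0),W[g].max(0))
    b=near&(W[...,2]>.182)&(W[...,2]<.205)&~red&(W[...,1]<.1)
    P=W[b]; print("bar",b.sum(),P.mean(0),np.median(P[:,2]))
    (cx,cy),(w,h),a=cv2.minAreaRect(P[:,:2].astype(np.float32)*1000); print("  rect",cx,cy,w,h,a)
    vx,vy,x0,y0=cv2.fitLine(P[:,:2].astype(np.float32),cv2.DIST_HUBER,0,.001,.001).ravel(); print("  dir deg",np.degrees(np.arctan2(vy,vx)))
    p=near&(W[...,2]>.095)&(W[...,2]<.105)
    print("  platform",cv2.minAreaRect(W[p][:,:2].astype(np.float32)*1000),np.median(W[p][:,2]))
    d=near&(W[...,2]>.137)&(W[...,2]<.156)&(W[...,1]>.1)
    print("  disc",d.sum(),cv2.minEnclosingCircle(W[d][:,:2].astype(np.float32)*1000))
    v,u=np.nonzero(b); print("  bar px",u.min(),u.max(),v.min(),v.max())
im=dict(np.load("t0.npz")); A=cv2.resize(im["color"][160:310,185:365],None,fx=4,fy=4,interpolation=2)
cv2.imwrite("pics/crop.png",A[...,::-1])
E
python3 m.py
```

```text
t0.npz grip 60 [0.54107871 0.18914442 0.18701665] [0.53565087 0.18207334 0.15039478] [0.55156114 0.19718691 0.19312475]
bar 322 [0.53139232 0.0223543  0.19244136] 0.1927394325032734
  rect 532.3099365234375 21.936809539794922 14.061413764953613 127.47259521484375 74.1337890625
  dir deg -16.056103
  platform ((556.69482421875, 103.81749725341797), (339.935302734375, 211.015625), 73.92337036132812) 0.09943565499737224
  disc 1294 ((582.7211303710938, 193.5807647705078), 50.451866149902344)
  bar px 296 317 205 260
s0.npz grip 86 [0.54828776 0.18500577 0.1757498 ] [0.53773848 0.18011567 0.15023481] [0.55428162 0.19517735 0.19113337]
bar 261 [0.53665946 0.01795115 0.19115434] 0.19180462947695542
  rect 533.3543701171875 20.499114990234375 14.797564506530762 130.1150665283203 74.17766571044922
  dir deg -15.590858
  platform ((557.0958251953125, 101.89227294921875), (341.24456787109375, 213.40554809570312), 73.7033462524414) 0.09868192488513351
  disc 931 ((582.02783203125, 193.53640747070312), 51.354393005371094)
  bar px 333 354 207 250
```

View pics/crop.png

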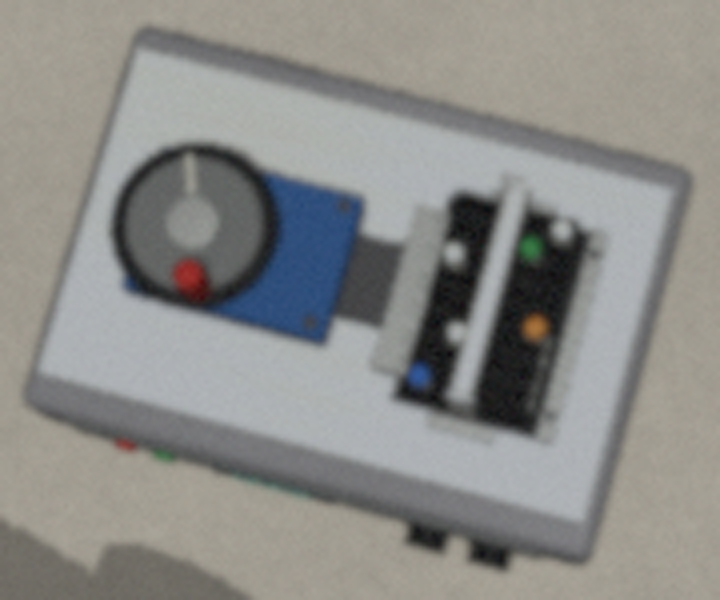

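The crop confirms the choice: the black rack with its metal bar runs from crop (513,185) to (465,400), and the red grip is at (190,275) on the black disc. Shaker yaw is about -16°. I'll go above the grip with the tool aligned to the shaker.

```bash
cat > go.py <<'E'
from h import *
def shift(target, yaw_y=None, pos=None):
    o=arm.observe(); M=R.from_rotvec(o["ee_rot"]).as_matrix()
    d=M.T@(np.array(target)-o["position"])
    s=0
    if yaw_y is not None:
        y=M.T@np.array([-np.sin(yaw_y),np.cos(yaw_y),0]); s=np.arctan2(-y[0],y[1])
    return np.round(d,4),round(s,4)
E
python3 -c "
from go import *
print(shift([.5445,.188,.27],np.radians(-16.1)))"
```

```text
(array([-0.4004, -0.2105, -0.0326]), np.float64(-0.1889))
```

jog_arm(
  moves=[
    [-0.03,-0.016,-0.0326,-0.05],
    [-0.08,-0.042,-0.0326,-0.1],
    [-0.13,-0.068,-0.0326,-0.15],
    [-0.18,-0.095,-0.0326,-0.1889],
    [-0.23,-0.121,-0.0326,-0.1889],
    [-0.28,-0.147,-0.0326,-0.1889],
    [-0.33,-0.173,-0.0326,-0.1889],
    [-0.37,-0.195,-0.0326,-0.1889],
    [-0.39,-0.205,-0.0326,-0.1889],
    [-0.4004,-0.2105,-0.0326,-0.1889],
    [-0.4004,-0.2105,-0.0326,-0.1889],
    [-0.4004,-0.2105,-0.0326,-0.1889],
    [-0.4004,-0.2105,-0.0326,-0.1889],
  ],
  hand=0.06,
)

```text
clock: 1.72
position: [0.544, 0.1896, 0.2703]
ee_rot: [-0.437, -3.111, -0.001]
force: [0.4, 0.0, 0.1]
width: 0.656
gripper_force: 0.0
```

```bash
cat > m2.py <<'E'
from go import *
im=arm.get_image("wrist"); save(im,"w1.png"); o=arm.observe(); print(o["position"],o["ee_rot"],o["clock"],o["dq"].round(3))
for n in ("wrist","top","scene"):
    if n!="wrist": im=arm.get_image(n)
    W,r,c=cloud(im); hsv=cv2.cvtColor(im["color"],cv2.COLOR_RGB2HSV)
    near=(W[...,0]>.45)&(W[...,0]<.68)&(W[...,1]>.1)&(W[...,1]<.28)
    red=((hsv[...,0]<8)|(hsv[...,0]>172))&(hsv[...,1]>120)
    g=near&red&(W[...,2]>.147); print(n,g.sum())
    if g.sum()>20:
        print("grip",W[g].min(0),W[g].max(0))
        t=g&(W[...,2]>np.percentile(W[...,2][g],97)-.004)
        print(" top",t.sum(),cv2.minEnclosingCircle(W[t][:,:2].astype(np.float32)*1000),np.median(W[t],axis=0))
    d=near&(W[...,2]>.137)&(W[...,2]<.152)
    if d.sum()>20: print(" disc",cv2.minEnclosingCircle(W[d][:,:2].astype(np.float32)*1000))
E
python3 m2.py
```

```text
[0.54417606 0.18933656 0.27037508] [-4.37324695e-01 -3.11086418e+00 -4.88470644e-04] 1.775 [ 0.005  0.001  0.005 -0.004  0.002 -0.002 -0.001]
wrist 746
grip [0.53529859 0.18111966 0.14738115] [0.56756082 0.19786079 0.19285734]
 top 574 ((543.951416015625, 189.34127807617188), 8.718750953674316) [0.54324233 0.18958801 0.19060952]
 disc ((581.9478759765625, 192.43833923339844), 49.994300842285156)
top 0
scene 143
grip [0.45148242 0.10756399 0.14717969] [0.60406289 0.2330435  0.68236805]
 top 8 ((525.0255737304688, 172.65016174316406), 56.78070068359375) [0.53021884 0.14055997 0.67230459]
 disc ((583.4085693359375, 192.96820068359375), 51.35741424560547)
```

View pics/w1.png

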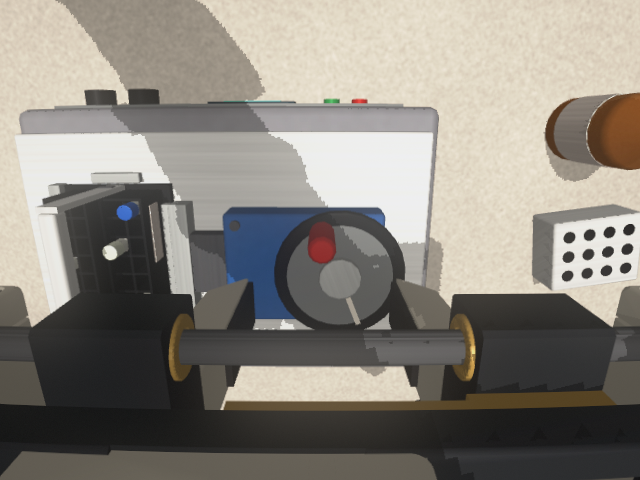

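The wrist view shows the grip at (322,243) on the disc, its hub at (340,280), with the jaws centred over it. The start angle is about 0.36 rad. I'll descend and grip.

jog_arm(
  moves=[
    [0,0,0.03,0],
    [0,0,0.06,0],
    [0,0,0.085,0],
    [0,0,0.103,0],
    [0,0,0.103,0],
    [0,0,0.103,0],
  ],
  hand=0.06,
)

```text
clock: 2.62
position: [0.5451, 0.1886, 0.1681]
ee_rot: [0.44, 3.11, 0.001]
force: [0.5, -0.2, 0.2]
width: 0.653
gripper_force: 0.0
```

jog_arm(
  moves=[
    [0,0,0,0],
    [0,0,0,0],
    [0,0,0,0],
    [0,0,0,0],
    [0,0,0,0],
    [0,0,0,0],
  ],
  hand=0.0,
  newtons=25,
)

```text
clock: 3.38
position: [0.5448, 0.1885, 0.1674]
ee_rot: [0.44, 3.11, 0.0]
force: [0.4, 1.8, 1.5]
width: 0.189
gripper_force: 25.0
```

Run:
```python
from go import *
o=arm.observe(); print(o)
M=R.from_rotvec(o["ee_rot"]).as_matrix()
hub=np.array([.582,.1924]); v=o["position"][:2]-hub; print(np.hypot(*v),np.degrees(np.arctan2(v[1],v[0])))
v=v/np.hypot(*v)*.038
for k in range(1,37):
    a=np.radians(10*k); w=np.array([v[0]*np.cos(a)-v[1]*np.sin(a),v[0]*np.sin(a)+v[1]*np.cos(a)])
    d=M.T@np.append(w-v,0); print(k*10,d.round(4)[:2].tolist())
```

```text
{'clock': 3.375, 'joints': array([-0.5266683 ,  0.42325569,  0.13879139,  1.79012019, -0.07090317,
        0.93269597,  0.93221378]), 'dq': array([-0.00072415, -0.0003443 ,  0.00241291, -0.00058701,  0.00029074,
        0.00138892, -0.00083907]), 'joint_efforts': array([ 3.54044717e-01, -6.15192676e+01,  2.85018772e+00, -2.72479051e+01,
        1.60770016e-01,  3.25718438e-01, -8.29817009e-05]), 'position': array([0.54479452, 0.18846047, 0.16738368]), 'ee_rot': array([4.39686316e-01, 3.11042705e+00, 3.76568791e-04]), 'force': array([0.37389963, 1.79704094, 1.49676521]), 'ft_torque': array([ 0.18135459, -0.06757977,  0.02711596]), 'gripper_force': 24.999859675881453, 'width': 0.18868388591991322}
0.03741346819079383 -173.95570816337215
10 [-0.003, -0.0059]
20 [-0.007, -0.0112]
30 [-0.0119, -0.0157]
40 [-0.0174, -0.0193]
50 [-0.0235, -0.0218]
60 [-0.03, -0.0233]
70 [-0.0366, -0.0237]
80 [-0.0432, -0.0228]
90 [-0.0495, -0.0209]
100 [-0.0554, -0.0179]
110 [-0.0607, -0.0139]
120 [-0.0652, -0.009]
130 [-0.0688, -0.0034]
140 [-0.0714, 0.0027]
150 [-0.0728, 0.0091]
160 [-0.0732, 0.0157]
170 [-0.0723, 0.0223]
180 [-0.0704, 0.0286]
190 [-0.0674, 0.0345]
200 [-0.0634, 0.0398]
210 [-0.0585, 0.0443]
220 [-0.053, 0.0479]
230 [-0.0469, 0.0505]
240 [-0.0404, 0.052]
250 [-0.0338, 0.0523]
260 [-0.0272, 0.0515]
270 [-0.0209, 0.0495]
280 [-0.015, 0.0465]
290 [-0.0097, 0.0425]
300 [-0.0052, 0.0376]
310 [-0.0016, 0.0321]
320 [0.001, 0.026]
330 [0.0024, 0.0195]
340 [0.0028, 0.0129]
350 [0.002, 0.0063]
360 [0.0, 0.0]
```

jog_arm(
  moves=[
    [-0.003,-0.0059,0,0],
    [-0.007,-0.0112,0,0],
    [-0.0119,-0.0157,0,0],
    [-0.0174,-0.0193,0,0],
    [-0.0235,-0.0218,0,0],
    [-0.03,-0.0233,0,0],
    [-0.0366,-0.0237,0,0],
    [-0.0432,-0.0228,0,0],
    [-0.0495,-0.0209,0,0],
    [-0.0495,-0.0209,0,0],
  ],
)

```text
clock: 4.62
position: [0.5872, 0.1547, 0.1674]
ee_rot: [0.44, 3.11, 0.001]
force: [1.6, 5.3, 2.6]
width: 0.189
gripper_force: 25.0
```

```bash
cat > c.py <<'E'
from go import *
o=arm.observe(); v=o["position"][:2]-np.array([.582,.1924]); a=np.degrees(np.arctan2(v[1],v[0]))
print(np.hypot(*v),a,"handwheel",((a+180+16.1)%360),o["position"],o["force"],o["width"],o["gripper_force"],o["clock"])
E
python3 c.py
```

```text
0.03809476667052967 -82.13104418505563 handwheel 113.96895581494437 [0.58721547 0.15466394 0.16740297] [1.55290808 5.27267259 2.59324507] 0.1885321015672879 25.000676553463563 4.625
```

jog_arm(
  moves=[
    [-0.0059,0.003,0,0],
    [-0.0112,0.007,0,0],
    [-0.0157,0.0119,0,0],
    [-0.0193,0.0175,0,0],
    [-0.0219,0.0236,0,0],
    [-0.0233,0.03,0,0],
    [-0.0237,0.0366,0,0],
    [-0.0228,0.0432,0,0],
    [-0.0209,0.0495,0,0],
    [-0.0179,0.0554,0,0],
    [-0.0139,0.0607,0,0],
    [-0.009,0.0652,0,0],
    [-0.0035,0.0688,0,0],
    [0.0026,0.0714,0,0],
    [0.0091,0.0729,0,0],
    [0.0157,0.0732,0,0],
    [0.0223,0.0724,0,0],
    [0.0286,0.0704,0,0],
    [0.0286,0.0704,0,0],
  ],
)

```text
clock: 7.0
position: [0.5773, 0.2302, 0.1674]
ee_rot: [-0.439, -3.109, 0.0]
force: [-2.2, -1.0, 5.3]
width: 0.188
gripper_force: 25.0
```

```bash
python3 c.py
```

```text
0.038085882447974326 97.0493742862991 handwheel 293.1493742862991 [0.57732592 0.23019798 0.16737835] [-2.24771437 -0.97863329  5.30666649] 0.1878312830396938 25.000650248257443 7.0
```

jog_arm(
  moves=[
    [0.0059,-0.003,0,0],
    [0.0112,-0.007,0,0],
    [0.0157,-0.0119,0,0],
    [0.0193,-0.0174,0,0],
    [0.0219,-0.0235,0,0],
    [0.0233,-0.03,0,0],
    [0.0237,-0.0366,0,0],
    [0.0229,-0.0432,0,0],
    [0.0209,-0.0495,0,0],
    [0.0204,-0.0508,0,0],
    [0.0204,-0.0508,0,0],
    [0.0204,-0.0508,0,0],
  ],
)

```text
clock: 8.5
position: [0.545, 0.1865, 0.1674]
ee_rot: [0.44, 3.11, -0.001]
force: [3.2, -0.8, 2.1]
width: 0.188
gripper_force: 25.0
```

```bash
python3 c.py
```

```text
0.037517976925786914 -170.94034372002807 handwheel 25.159656279971934 [0.54495006 0.18649232 0.16736342] [ 3.1777467  -0.83556566  2.12457616] 0.18784417994409033 25.000443459721282 8.5
```

jog_arm(
  moves=[
    [0,0,0,0],
    [0,0,0,0],
    [0,0,0,0],
    [0,0,-0.02,0],
    [0,0,-0.06,0],
    [0,0,-0.11,0],
    [0,0,-0.13,0],
    [0,0,-0.13,0],
    [0,0,-0.13,0],
  ],
  hand=0.05,
)

```text
clock: 9.62
position: [0.5441, 0.1867, 0.2961]
ee_rot: [-0.44, -3.109, 0.002]
force: [-0.8, 0.2, 0.7]
width: 0.546
gripper_force: 0.0
```

```bash
sed -i 's/w1.png/w2.png/' m2.py; python3 m2.py
cat > bar.py <<'E'
from go import *
for n in ("wrist","scene","top"):
    im=arm.get_image(n); W,r,c=cloud(im); 
    b=(np.abs(W[...,0]-.533)<.09)&(np.abs(W[...,1]-.02)<.05)&(W[...,2]>.184)&(W[...,2]<.205); P=W[b]
    if len(P)<50: continue
    print(n,len(P),cv2.minAreaRect(P[:,:2].astype(np.float32)*1000),P[:,2].max(),np.median(P[:,2]))
print(shift([.533,.0212,.26],np.radians(-16.1)))
E
python3 bar.py
```

```text
[0.54400504 0.18666232 0.29581638] [-4.39497372e-01 -3.10850929e+00  2.11221567e-03] 9.675 [ 0.001  0.005  0.002 -0.     0.002  0.002 -0.   ]
wrist 510
grip [0.53551184 0.1780151  0.17645099] [0.55315891 0.19498416 0.19369766]
 top 461 ((544.3600463867188, 186.45387268066406), 8.656773567199707) [0.5439394  0.18668224 0.19051622]
 disc ((581.8804931640625, 192.42933654785156), 50.05148696899414)
top 0
scene 162
grip [0.45650456 0.11101834 0.1473388 ] [0.59895774 0.24223797 0.70354414]
 top 7 ((529.2996215820312, 169.5982208251953), 72.7324447631836) [0.54844732 0.13684419 0.69715616]
 disc ((582.8974609375, 193.22657775878906), 51.07256317138672)
wrist 2455 ((506.7562255859375, 26.66494369506836), (15.936728477478027, 76.07593536376953), 73.04161834716797) 0.19667757943520336 0.19419931898003653
scene 251 ((532.6505126953125, 19.922189712524414), (13.855260848999023, 132.32321166992188), 73.72964477539062) 0.19726960740514624 0.19178967514186024
top 320 ((533.0889282226562, 22.078643798828125), (13.52330493927002, 128.4688720703125), 73.97801971435547) 0.19933653073145705 0.19261089866541176
(array([-0.0349, -0.1623,  0.0367]), np.float64(-0.0))
```

jog_arm(
  moves=[
    [-0.01,-0.04,0,0],
    [-0.02,-0.09,0.01,0],
    [-0.03,-0.13,0.02,0],
    [-0.0349,-0.155,0.0367,0],
    [-0.0349,-0.1623,0.0367,0],
    [-0.0349,-0.1623,0.0367,0],
    [-0.0349,-0.1623,0.0367,0],
  ],
)

```text
clock: 10.8
position: [0.5338, 0.023, 0.2612]
ee_rot: [0.437, 3.11, 0.001]
force: [0.7, 0.0, 1.1]
width: 0.544
gripper_force: 0.0
```

Run:
```python
from go import *
im=arm.get_image("wrist"); save(im,"w3.png"); W,r,c=cloud(im)
b=(np.abs(W[...,0]-.533)<.09)&(np.abs(W[...,1]-.02)<.05)&(W[...,2]>.188)&(W[...,2]<.205); P=W[b]
print(len(P),cv2.minAreaRect(P[:,:2].astype(np.float32)*1000),np.median(P[:,2]))
print(arm.observe()["position"])
print(shift([.533,.0212,.18],np.radians(-16.1)))
```

```text
3866 ((524.3551025390625, 21.841997146606445), (13.56518268585205, 110.86807250976562), 74.08439636230469) 0.19470113698189517
[0.53374383 0.02288188 0.26112022]
(array([ 0.0003, -0.0019,  0.0811]), np.float64(0.0021))
```

View pics/w3.png

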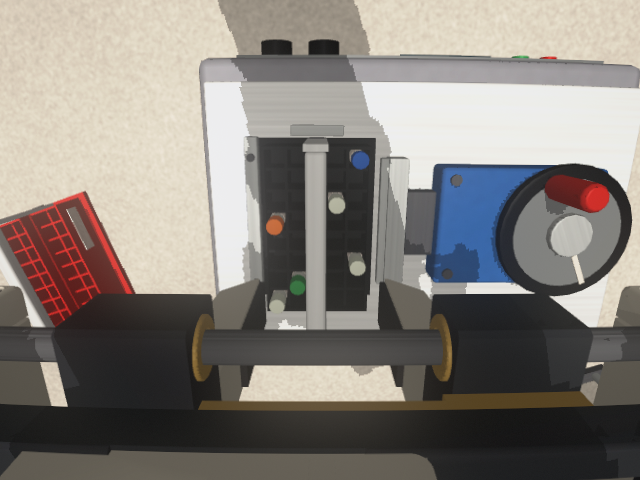

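The wrist view shows the bar at (316,230) centred between the jaws and all six tubes standing. The clamp jaw at (395,220) is drawn back from the rack, and the wheel is turned. I'll descend on the bar.

jog_arm(
  moves=[
    [0,-0.0028,0.02,0.002],
    [0,-0.0028,0.045,0.002],
    [0,-0.0028,0.065,0.002],
    [0,-0.0028,0.0805,0.002],
    [0,-0.0028,0.0805,0.002],
    [0,-0.0028,0.0805,0.002],
    [0,-0.0028,0.0805,0.002],
  ],
)

```text
clock: 11.72
position: [0.5331, 0.0187, 0.1809]
ee_rot: [0.443, 3.109, 0.001]
force: [-0.4, 0.1, 0.4]
width: 0.543
gripper_force: 0.0
```

jog_arm(
  moves=[
    [0,0,0,0],
    [0,0,0,0],
    [0,0,0,0],
    [0,0,0,0],
    [0,0,0,0],
    [0,0,0,0],
    [0,0,0,0],
  ],
  hand=0.0,
  newtons=45,
)

```text
clock: 12.6
position: [0.5325, 0.0188, 0.18]
ee_rot: [-0.443, -3.11, -0.0]
force: [0.8, 0.7, -1.9]
width: 0.124
gripper_force: 45.0
```

jog_arm(
  moves=[
    [0,0,-0.002,0],
    [0,0,-0.005,0],
    [0,0,-0.009,0],
    [0,0,-0.013,0],
    [0,0,-0.017,0],
    [0,0,-0.02,0],
    [0,0,-0.02,0],
    [0,0,-0.02,0],
  ],
)

```text
clock: 13.6
position: [0.5324, 0.0186, 0.2]
ee_rot: [-0.443, -3.11, 0.0]
force: [0.3, 0.1, -3.7]
width: 0.126
gripper_force: 45.0
```

jog_arm(
  moves=[
    [0,0,-0.003,0],
    [0,0,-0.008,0],
    [0,0,-0.015,0],
    [0,0,-0.023,0],
    [0,0,-0.031,0],
    [0,0,-0.039,0],
    [0,0,-0.047,0],
    [0,0,-0.055,0],
    [0,0,-0.063,0],
    [0,0,-0.07,0],
    [0,0,-0.075,0],
    [0,0,-0.078,0],
    [0,0,-0.08,0],
    [0,0,-0.08,0],
    [0,0,-0.08,0],
    [0,0,-0.08,0],
    [0,0,-0.08,0],
  ],
)

```text
clock: 15.72
position: [0.5325, 0.0186, 0.28]
ee_rot: [-0.443, -3.11, 0.0]
force: [0.1, 0.6, -4.0]
width: 0.127
gripper_force: 45.0
```

Run:
```python
from go import *
im=arm.get_image("scene"); W,r,c=cloud(im)
A=cv2.resize(im["color"][120:320,270:470],None,fx=3,fy=3,interpolation=2)
w=arm.get_image("wrist"); B=cv2.resize(w["color"],None,fx=.3,fy=.3)
A=np.hstack([A,np.zeros((600,200,3),np.uint8)]);A[:B.shape[0],600:600+B.shape[1]]=B
cv2.imwrite("pics/f.png",A[...,::-1])
cv2.imwrite("pics/w4.png",w["color"][...,::-1])
o=arm.observe();print({k:o[k] for k in("clock","position","ee_rot","force","ft_torque","width")},abs(o["dq"]).max())
```

```text
{'clock': 15.825, 'position': array([0.53252153, 0.01858614, 0.28006741]), 'ee_rot': array([-4.43099083e-01, -3.11010869e+00,  5.21756967e-05]), 'force': array([ 0.16408717,  0.17947807, -4.2864224 ]), 'ft_torque': array([-0.01085709, -0.03079129,  0.0152023 ]), 'width': 0.1263147744534432} 0.001094539903093214
```

View pics/f.png

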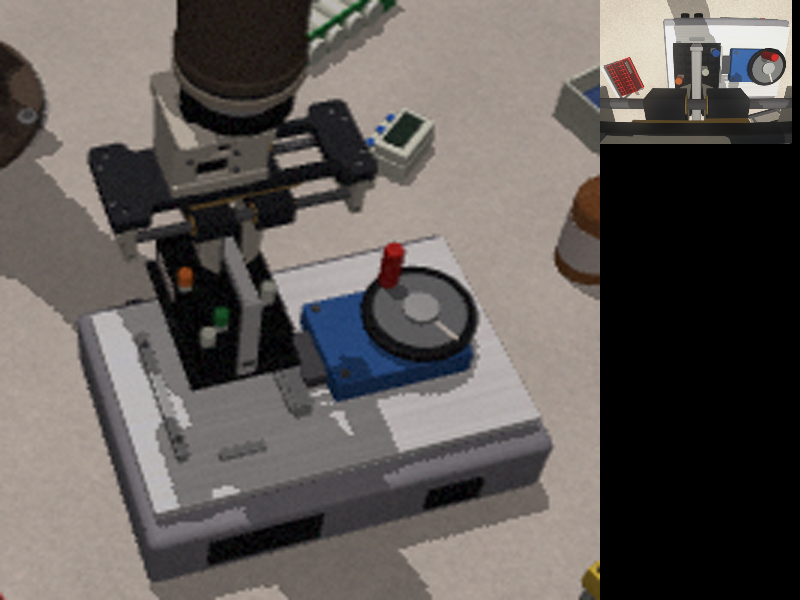

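View pics/w4.png

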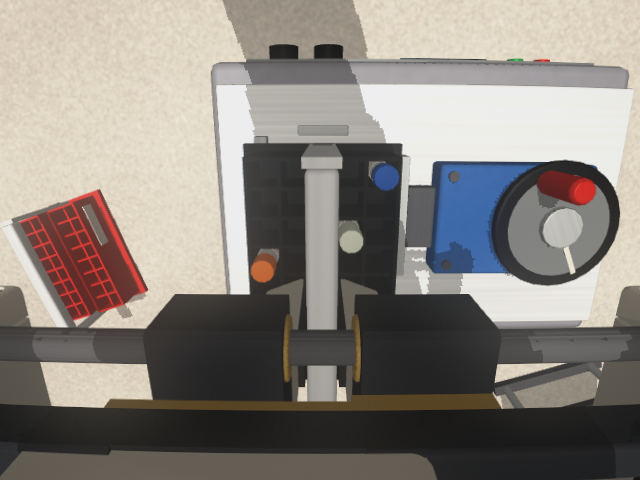

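The scene crop shows the rack at (225,310) held level above its nest with the clamp open. The visible tubes are upright: orange, green and two white in the scene crop, and blue (385,177) and white (350,238) in the wrist view. The rack is 100 mm up and steady, so I'm handing it in.

```bash
python3 -c "
from cell import arm
print(arm.sign_off())"
```

```text
the job is handed in; nothing more can be done
None
```

I turned the clamp handwheel one full turn anticlockwise (about 363°), then lifted the black rack about 10 cm straight up and handed in at 15.8 s with it gripped, level and steady over its place, all tubes upright; the result of the judging was not shown.

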